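Wipe the glass offcuts off the cutting board into its scrap tray

ROBOT

A 7-joint arm with a two-finger parallel gripper is mounted at the origin on the work surface; the furniture and walls round the work are solid. World frame = base frame: x ahead of the robot, y to its left, z up, the work surface at z = 0. Lengths are in mm, angles in rad, forces in N, time in s.
With the tool pointing down it reaches from about 425 to 950 mm from the base axis. Payload 4.7 kg.
Tool frame: the origin (TCP) lies midway between the tips of the shut fingers; the grasp point (between the pads) lies robot.grasp_offset behind it (robot.grasp_offset is the distance from the TCP to the grasp point, in mm); z points along the fingers, y is the line along which they close (so a half turn about z gives the same grasp; the last joint's range is limited). The gripper opens to 85 mm and grips with 20 to 120 N. Pads are 22 mm wide; open, the fingers measure 114 mm over their backs; the gripper's body (76 mm by 85 mm) begins 54 mm behind the grasp point. The pads swing forward as they close: fully open they stand 13 mm farther back than shut.
Start: joints at [1.17, 0.469, -0.049, 1.532, 0.024, 1.141, -0.082], TCP at [245.27, -628.881, 231.335] pointing down, gripper open.
Joint ranges: [-2.59, 2.59], [-0.33, 1.99], [-1.39, 1.29], [0.1, 2.45], [-1.04, 4.18], [0.21, 1.99], [-2.66, 2.66]. Speed limits (rad/s): [2.57, 2.57, 3.14, 3.14, 3.14, 3.14, 3.14].

INTERFACE

Orientations are given as a unit quaternion [w, x, y, z].
In Python, from cell import robot gives the robot as it stands.
- The arm moves only by the tool step_arm, never from a script. Its argument "targets" is a list of rows, each an object of numbers: "dx", "dy", "dz": the shift along the tool's x, y, z normalised to -1 to 1, where 1 is 20 cm; "twist": the turn about the tool's z normalised to -1 to 1, where 1 is 0.5 rad; "claw": the closure, from -1 (fully open) to 1 (shut). In form: [{"dx": .., "dy": .., "dz": .., "twist": .., "claw": ..}, ...]. A call has 1 to 10 rows; each row shifts and turns the commanded pose from where the row before left it, along the tool's axes as they then stand; what a row does not reach is not made up. A row lasts 1/10 s, in which the tool goes at most 50 mm and 8.59 degrees, less where a joint would pass 70% of its speed; a pose out of reach is approached as far as the arm can. A call with a number of a shift or a turn outside -1 to 1 is refused whole. A call with a gripper value outside its range is refused whole. The fingers move at their own pace and stop on an object; the grip force is fixed at half the most. Time passes only in rows, so rows that do not move let the fingers close. It gives the time, the measured TCP pose, the force, the opening and the grip force at its end, in the units of the state.
- robot.sense(): the state, without advancing time (a new reading comes with each control period).
- robot.grab_frame(name): name is "scene" or "top" or "wrist"; returns a dict with "pixels" (420x560x3 uint8, red, green, blue), "camera_matrix" (3x3 intrinsics, pixels), "eye" and "orientation" of the camera in the world. Camera axes: x right, y down, z forward; pixel columns grow to the right and rows downward; lengths in mm; the calibration is good to about 2 mm. A picture is of the moment at which its call begins. There is no depth.
- robot.hand_in(): hands the job in; it is judged then, once.
The state is a dict: "clock": time; "q": joint angles; "qd": joint speeds; "effort": joint torques, N m; "eef_pos": TCP position; "ee_rot": TCP orientation; "wrist_force": force on the tool from outside, world axes, zero at the start; "ft_torque": the same for the moment, N m; "grip_width": finger opening in mm; "grip_force": force on a finger pad.
Only numpy, scipy, OpenCV 4.12 (cv2) and the standard library are available. Lean on these libraries where they do the work, as an engineer would, in place of code of your own. Each camera call takes 0.05 s, during which the arm holds its last target. There are 200 camera calls.

TASK

Clear the five sharp glass offcuts off the cutting board: pull its scrap tray well out, then wipe every piece over the open edge into the tray with the grey abrasive block that stands in the groove at the board's rear. Stand the block back in the groove on its long edge as it stood, and push the tray fully home with all five pieces in it. Never touch the offcuts with the gripper, let none fall on the bench, and leave the other things on the bench where they are.

Things in the scene. Friction and masses are not known exactly. Their poses are not given: they have to be found in the camera images.
- board: fixed wooden cutting board 235x196 mm, its flat deck 55 mm above the bench. Origin: on the bench under the deck; -x points to the deck's open end, z up. Deck: x = -100 mm (open edge) to +78 mm, y = -78 to +78 mm, with rails 10 mm high at both sides and at the back (x = +78 to +90 mm)
- deck_edge (a point): middle of the deck's open edge, at deck height; axes as the board's
- groove (a point): centre of the floor of the groove behind the back rail, 55 mm above the bench, where the block stands; 34 mm wide (x), 156 mm long (y), walls 10 mm high; axes as the board's
- tray (a joint): how far the scrap tray is pulled out, m: 0 fully home, 0.110 at its stop; it slides along the board's -x and its friction is about 2 N. It starts home or a little ajar
- tray_in (a point): centre of the tray's inner floor, 9 mm above the bench; axes as the board's. Inside 164 mm long (x) by 164 mm wide, walls 33 mm high; its wooden front panel reaches 54 mm above the bench. When the tray is out, the part ahead of the deck's edge is open above
- tray_handle (a point): middle of the tray's bar handle: round bar 9 mm thick, 90 mm long along the board's y, 36 mm above the bench, its centre 40 mm in front of the tray's front panel
- block: grey abrasive block 58x90x26 mm, 0.15 to 0.3 kg, standing on a long 90x26 mm side in the groove: 58 mm tall, 26 mm thick along the board's x, 90 mm long along its y. Origin: centre of one 58x90 mm face; its own x is vertical, y along the 90 mm, z through the 26 mm thickness
- block_mid (a point): centre of the block (29 mm above the groove's floor as it stands); axes as the block's
- chip1: dark glass offcut, right-angled triangle, 29x21 mm, 5 mm thick, flat on the deck; origin at the middle of its underside
- chip2: dark glass offcut, trapezoid, 29x18 mm, 5 mm thick, flat on the deck; origin at the middle of its underside
- chip3: dark glass offcut, five-sided, 25x24 mm, 5 mm thick, flat on the deck; origin at the middle of its underside
- chip4: dark glass offcut, four-sided strip, 31x15 mm, 5 mm thick, flat on the deck; origin at the middle of its underside
- chip5: dark glass offcut, triangle, 23x25 mm, 5 mm thick, flat on the deck; origin at the middle of its underside
- flux_bottle: small white squeeze bottle, 38 mm wide, 94 mm tall, standing on the bench right of the board; leave alone
- tape_ring: roll of tape lying flat, 65 mm across, 18 mm high; leave alone
- pliers: running pliers with black grips, 166x56x16 mm, lying on the bench; leave alone
- foil_roll: flat roll of copper foil, 67 mm across, 6 mm high; leave alone

How it is judged:
By the outcome, as a careful person would: the job done as asked, in the order asked, and still so for the second after the job is handed in, with the robot touching nothing.
It also fails if it takes over 64 s, if anything falls off the work surface, if the arm or the gripper's body presses on something with over 40 N, if the wrist force passes 120 N, or if a joint passes its speed limit or range.

## Working session

There is one attempt and no reset: what is moved stays moved. The work goes in short steps, Python scripts to look and compute and a tool call to move; the robot and the scene stay as the last step left them, time stands still between calls to the robot, and variables do not carry over. Pictures are saved under pics/ and viewed, at most 10 in all, crops included, and the job is handed in when it is done.

Besides the shell and the picture viewer there is one more tool, called after "Emit:" by a JSON object that holds its "method" and its "body". step_arm: Moves the arm, as the interface text tells. Scaled input: -1 to 1 covers 20 cm each way for a shift and 0.5 rad each way for a turn. Its arguments: {"type":"object","properties":{"targets":{"type":"array","items":{"type":"object","properties":{"dx":{"type":"number","minimum":-1,"maximum":1},"dy":{"type":"number","minimum":-1,"maximum":1},"dz":{"type":"number","minimum":-1,"maximum":1},"twist":{"type":"number","minimum":-1,"maximum":1},"claw":{"type":"number"}}}}},"required":["targets"]}

```bash
mkdir -p pics; ls
python3 - <<'E'
from cell import robot
import cv2,numpy as np,pickle
s=robot.sense();print(s,robot.grasp_offset)
F={n:robot.grab_frame(n) for n in("scene","top")}
pickle.dump(F,open("f0.pkl","wb"))
for n,f in F.items():
    print(n,f["camera_matrix"],f["eye"],f["orientation"])
    cv2.imwrite(f"pics/{n}0.png",f["pixels"][:,:,::-1])
E
```

```text
pics
{'clock': 0.0, 'q': array([ 1.17010155,  0.46946961, -0.04858027,  1.53373668,  0.02409609,
        1.14099839, -0.08227495]), 'qd': array([ 0.00089092,  0.00114426, -0.00139112, -0.00143249, -0.00080045,
        0.00094115,  0.00056252]), 'effort': array([-8.24919025e-04, -5.10309005e+01, -4.74413589e-02, -2.37710470e+01,
        1.05508542e-02,  7.50271574e-03,  2.12319924e-05]), 'eef_pos': array([ 245.00074449, -628.31622646,  230.22428626]), 'ee_rot': array([-9.87755061e-04,  9.82766315e-01,  1.84849518e-01, -2.25982634e-04]), 'wrist_force': array([ 0.76154389, -0.71295254,  0.00132281]), 'ft_torque': array([0.01572073, 0.01069697, 0.01823796]), 'grip_force': 0.0, 'grip_width': 85.56639651605877} 18.700000000000003
scene [[422.72161374   0.         285.00419236]
 [  0.         422.72161374 207.92333021]
 [  0.           0.           1.        ]] [-532.20191091  516.16175422  685.06673431] [ 0.25418485 -0.43671234  0.74031831 -0.44339733]
top [[447.77426654   0.         282.26719829]
 [  0.         447.77426654 209.49303936]
 [  0.           0.           1.        ]] [ 217.22720691  -27.22911402 1144.44256426] [ 0.07087858 -0.69341808  0.71306061 -0.07544647]
```

View pics/scene0.png

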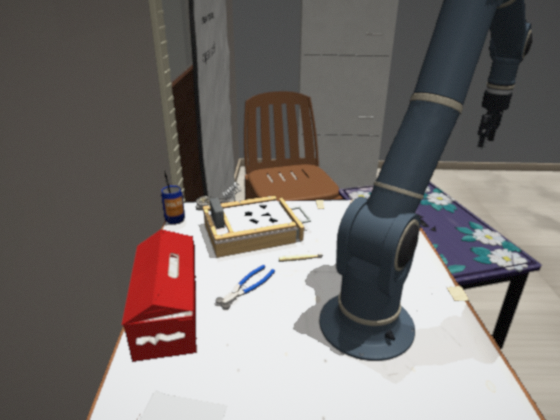

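View pics/top0.png

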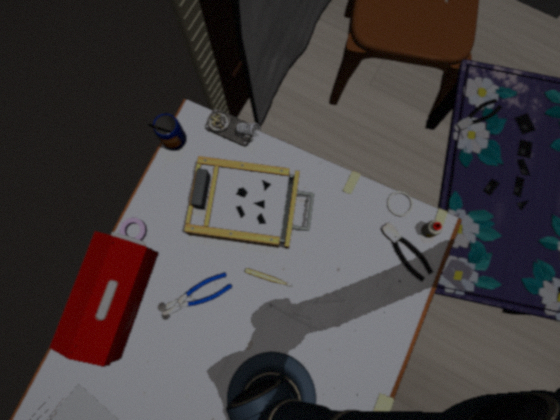

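The scene view shows the board at about (255,222), with the arm to the right. The top view shows the board at (245,203) with its handle at (305,210) towards image right, the grey block at (200,187), and five dark chips around (255,200). I'll enlarge the board next and cast rays.

```bash
cat > h.py <<'E'
import numpy as np,cv2
from scipy.spatial.transform import Rotation as R
def rot(q): return R.from_quat(np.r_[q[1:],q[0]]).as_matrix()
def ray(f,uv,z):
    uv=np.atleast_2d(uv).astype(float)
    d=np.c_[uv,np.ones(len(uv))]@np.linalg.inv(f["camera_matrix"]).T@rot(f["orientation"]).T
    e=np.array(f["eye"]);return (e+d*((z-e[2])/d[:,2])[:,None])[:,:2]
def proj(f,P):
    c=(np.atleast_2d(P)-f["eye"])@rot(f["orientation"])@f["camera_matrix"].T
    return c[:,:2]/c[:,2:]
E
python3 - <<'E'
from h import *
import pickle
F=pickle.load(open("f0.pkl","rb"));f=F["top"];im=f["pixels"][:,:,::-1]
c=im[145:260,175:330];cv2.imwrite("pics/crop0.png",cv2.resize(c,None,fx=5,fy=5,interpolation=cv2.INTER_CUBIC))
hsv=cv2.cvtColor(im,cv2.COLOR_BGR2HSV)
g=np.zeros(im.shape[:2],np.uint8);g[188:228,228:280]=1
m=((hsv[...,2]<90)&(g>0)).astype(np.uint8)
for k in cv2.findContours(m,0,1)[0]:
    if cv2.contourArea(k)>8:
        (u,v),_,_=cv2.minAreaRect(k);print("chip",u,v,ray(f,[u,v],57),cv2.contourArea(k))
y=((hsv[...,0]>12)&(hsv[...,0]<35)&(hsv[...,1]>90)&(hsv[...,2]>90)).astype(np.uint8);y[:150]=0;y[262:]=0;y[:,:175]=0;y[:,330:]=0
k=max(cv2.findContours(y,0,1)[0],key=cv2.contourArea);b=cv2.boxPoints(cv2.minAreaRect(k));print(b,ray(f,b,60))
print(proj(f,[[500,0,55],[600,0,55],[500,-100,55]]))
E
```

```text
chip 260.5000305175781 219.00003051757812 [[423.31991868  16.86722667]] 50.5
chip 240.2000274658203 210.90003967285156 [[445.13795434  66.79468443]] 47.0
chip 259.0 203.5 [[462.65569456  19.8799308 ]] 43.0
chip 241.7000274658203 192.10000610351562 [[493.06446476  62.614744  ]] 61.5
[[184.18515 230.8398 ]
 [194.7337  155.24193]
 [288.78622 168.36552]
 [278.23767 243.9634 ]] [[398.42489892 204.03059422]
 [591.95284558 180.54341035]
 [550.77182924 -56.98188838]
 [359.71604193 -25.29695204]]
[[266.69597346 188.95027343]
 [265.86888975 151.05099963]
 [306.49691611 187.89419499]]
```

View pics/crop0.png

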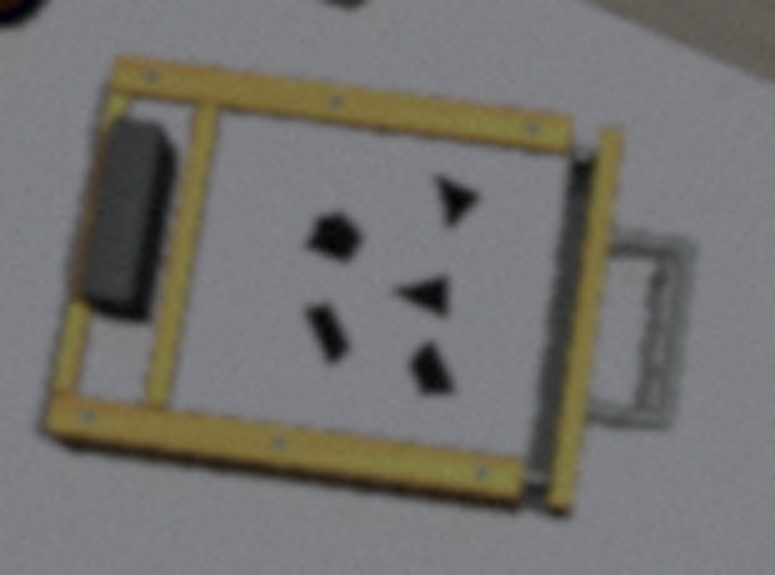

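Run:
```python
from h import *
import pickle
f=pickle.load(open("f0.pkl","rb"))["top"]
C=lambda *p: np.array(p)/5+[175,145]-0.4
P=ray(f,C((116,58),(45,428),(572,118),(520,500)),65);print(P)
rear=(P[0]+P[1])/2;front=(P[2]+P[3])/2
a=rear-front;b=(P[0]-P[1]);b2=P[2]-P[3]
print(np.linalg.norm(a),np.linalg.norm(b),np.linalg.norm(b2),np.degrees(np.arctan2(a[1],a[0])),np.degrees(np.arctan2(b[1],b[0])),np.degrees(np.arctan2(b2[1],b2[0])))
th=np.arctan2(a[1],a[0]);ex=np.array([np.cos(th),np.sin(th)]);ey=np.array([-ex[1],ex[0]])
O=(front+rear)/2-17.5*ex;print("O",O)
def B(p,z):
    d=ray(f,C(*p),z)-O;return np.c_[d@ex,d@ey].round(1)
print("deck edge(z55)",B([(568,150),(525,460)],55))
print("back rail",B([(205,100),(158,405),(218,105),(172,408)],65).tolist())
print("handle",B([(683,240),(662,420)],36).tolist(), "panel top",B([(611,130),(562,512)],54).tolist())
print("block top",B([(112,118),(160,122),(176,155),(150,318),(135,320),(88,298)],113).tolist())
print("chips",B([(335,237),(458,200),(430,295),(328,333),(432,370)],58).tolist())
```

```text
[[587.47704343 171.82129663]
 [399.20834247 204.41559499]
 [549.65248502 -57.39518488]
 [357.48375784 -26.14255327]]
233.3027948482547 191.06933831767645 194.6934685262447 80.18399465346735 -9.822057693411143 -9.237210165609369
O [470.47192385  55.93098289]
deck edge(z55) [[-98.3 -83.4]
 [-99.5  76.2]]
back rail [[85.9, -80.2], [81.7, 76.5], [78.9, -78.5], [74.7, 76.9]]
handle [[-162.5, -50.2], [-164.1, 43.5]] panel top [[-118.3, -97.3], [-121.1, 98.8]]
block top [[119.1, -50.8], [95.9, -52.2], [85.4, -37.1], [83.6, 43.1], [90.4, 45.1], [114.2, 37.8]]
chips [[10.6, -21.1], [-47.4, -48.8], [-40.9, 1.5], [6.1, 27.8], [-47.7, 38.8]]
```

Ray-cast geometry matches the nominal board: yaw is about 80.3°, the origin is near (472,56), and the tray is slightly ajar with the handle bar at board x ≈ -163. I'll twist to align the tool, then move over the handle.

Emit:
{"method": "step_arm", "body": {"targets": [{"twist":0.27,"claw":0.25},{"twist":0.27,"claw":0.25},{"twist":0.27,"claw":0.25},{"twist":0.27,"claw":0.25},{"dx":0.045,"dy":-0.229,"claw":0.25},{"dx":0.045,"dy":-0.229,"claw":0.25},{"dx":0.045,"dy":-0.229,"claw":0.25},{"dx":0.045,"dy":-0.229,"claw":0.25},{"dx":0.045,"dy":-0.229,"claw":0.25},{"dx":0.045,"dy":-0.229,"claw":0.25}]}}

```text
schema error: expected keys dx, dy, dz, twist, claw
```

Emit:
{"method": "step_arm", "body": {"targets": [{"dx":0.045,"dy":-0.229,"claw":0.25},{"dx":0.045,"dy":-0.229,"claw":0.25},{"dx":0.045,"dy":-0.229,"claw":0.25},{"dx":0.045,"dy":-0.229,"claw":0.25},{"dx":0.045,"dy":-0.1,"claw":0.25},{"claw":0.25},{"claw":0.25},{"claw":0.25}]}}

```text
schema error: expected keys dx, dy, dz, twist, claw
```

All five keys are needed in every row.

Emit:
{"method": "step_arm", "body": {"targets": [{"dx":0,"dy":0,"dz":0,"twist":0.27,"claw":0.25},{"dx":0,"dy":0,"dz":0,"twist":0.27,"claw":0.25},{"dx":0,"dy":0,"dz":0,"twist":0.27,"claw":0.25},{"dx":0,"dy":0,"dz":0,"twist":0.27,"claw":0.25},{"dx":0.045,"dy":-0.229,"dz":0,"twist":0,"claw":0.25},{"dx":0.045,"dy":-0.229,"dz":0,"twist":0,"claw":0.25},{"dx":0.045,"dy":-0.229,"dz":0,"twist":0,"claw":0.25},{"dx":0.045,"dy":-0.229,"dz":0,"twist":0,"claw":0.25},{"dx":0.045,"dy":-0.229,"dz":0,"twist":0,"claw":0.25},{"dx":0.045,"dy":-0.229,"dz":0,"twist":0,"claw":0.25}]}}

```text
clock: 1.1
eef_pos: [344.7, -364.9, 231.1]
ee_rot: [-0.0, 0.996, -0.084, -0.0]
wrist_force: [1.5, 0.3, 0.2]
grip_width: 32.1
grip_force: 0.0
```

Emit:
{"method": "step_arm", "body": {"targets": [{"dx":0.045,"dy":-0.229,"dz":0,"twist":0,"claw":0.25},{"dx":0.045,"dy":-0.229,"dz":0,"twist":0,"claw":0.25},{"dx":0.045,"dy":-0.229,"dz":0,"twist":0,"claw":0.25},{"dx":0.045,"dy":-0.229,"dz":0,"twist":0,"claw":0.25},{"dx":0.045,"dy":-0.1,"dz":0,"twist":0,"claw":0.25},{"dx":0,"dy":0,"dz":0,"twist":0,"claw":0.25},{"dx":0,"dy":0,"dz":0,"twist":0,"claw":0.25}]}}

```text
clock: 1.8
eef_pos: [422.5, -174.4, 231.1]
ee_rot: [0.0, 0.996, -0.084, -0.0]
wrist_force: [-0.8, 0.2, 0.0]
grip_width: 31.8
grip_force: 0.0
```

```bash
cat >> h.py <<'E'
def yaw(s): # world angle of tool x, and tilt (deg)
    M=rot(s["ee_rot"]);return np.degrees(np.arctan2(M[1,0],M[0,0])),np.degrees(np.arccos(-M[2,2]))
O=np.array([472.4,55.6]);th=np.radians(80.4)
ex=np.array([np.cos(th),np.sin(th)]);ey=np.array([-ex[1],ex[0]])
def b(p): d=np.atleast_2d(p)[:,:2]-O;return np.c_[d@ex,d@ey].round(1)
def st(r):
    s=r.sense();print("t",round(s["clock"],2),"tcp",s["eef_pos"].round(1),"board",b(s["eef_pos"]),"yaw,tilt",np.round(yaw(s),2),"F",s["wrist_force"].round(1),"w",round(s["grip_width"],1),"gf",round(s["grip_force"],1));return s
E
python3 - <<'E'
from h import *;from cell import robot
import pickle
st(robot);f=robot.grab_frame("wrist");pickle.dump(f,open("w1.pkl","wb"));print(f["eye"],f["orientation"])
cv2.imwrite("pics/w1.png",f["pixels"][:,:,::-1])
E
```

```text
t 1.8 tcp [ 422.5 -174.4  231.1] board [[-235.    10.8]] yaw,tilt [-9.6   0.05] F [-0.8  0.2  0. ] w 31.8 gf 0.0
[ 493.10436083 -186.04226953  373.716046  ] [-0.09102322 -0.63859827  0.75658946  0.10714202]
```

View pics/w1.png

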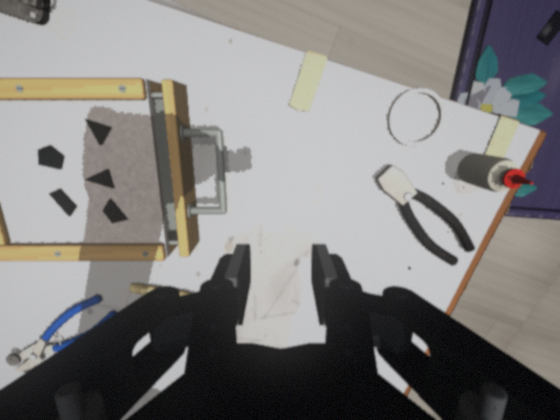

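The wrist view shows the handle bar at about (220,132)–(224,210), the panel top at (175,80)–(183,253), the deck's open edge near x ≈ 150–165, and the fingers at (240,280) and (325,280). I'll measure the handle and refine the board pose from here.

Run:
```python
from h import *
import pickle
f=pickle.load(open("w1.pkl","rb"))
for n,p,z in [("handle",[(220,130),(223,211)],36),("panel front top",[(175,82),(188,252)],54),("deck edge",[(150,98),(162,243)],55),("rail front outer corners",[(143,79),(164,260)],65),("back rail inner",[(8,243)],65),("side rails inner",[(20,99),(140,99),(20,245),(155,245)],65),("chips",[(49,157),(98,131),(102,179),(63,201),(114,210)],58)]:
    print(n,b(ray(f,p,z)).tolist(), proj.__name__ and "")
```

```text
handle [[-168.0, -50.6], [-166.2, 43.2]] 
panel front top [[-129.1, -97.9], [-125.8, 88.2]] 
deck edge [[-102.6, -82.7], [-96.8, 76.3]] 
rail front outer corners [[-102.1, -99.3], [-101.1, 93.1]] 
back rail inner [[72.4, 71.7]] 
side rails inner [[21.2, -81.2], [-96.8, -81.1], [59.5, 74.2], [-93.0, 74.4]] 
chips [[10.5, -23.7], [-46.0, -50.4], [-41.6, 0.0], [5.7, 24.6], [-49.1, 35.1]]
```

Emit:
{"method": "step_arm", "body": {"targets": [{"dx":0.037,"dy":-0.17,"dz":0.1,"twist":0,"claw":0.25},{"dx":0.037,"dy":-0.17,"dz":0.1,"twist":0,"claw":0.25},{"dx":0,"dy":0,"dz":0.2,"twist":0,"claw":0.25},{"dx":0,"dy":0,"dz":0.2,"twist":0,"claw":0.25},{"dx":0,"dy":0,"dz":0.2,"twist":0,"claw":0.25},{"dx":0,"dy":0,"dz":0.15,"twist":0,"claw":0.25},{"dx":0,"dy":0,"dz":0.1,"twist":0,"claw":0.25},{"dx":0,"dy":0,"dz":0,"twist":0,"claw":0.25},{"dx":0,"dy":0,"dz":0,"twist":0,"claw":0.25}]}}

```text
clock: 2.75
eef_pos: [448.7, -110.8, 21.4]
ee_rot: [0.0, 0.996, -0.085, -0.0]
wrist_force: [0.9, -0.9, 0.7]
grip_width: 32.1
grip_force: 0.0
```

Emit:
{"method": "step_arm", "body": {"targets": [{"dx":0,"dy":0,"dz":0,"twist":0,"claw":1},{"dx":0,"dy":0,"dz":0,"twist":0,"claw":1},{"dx":0,"dy":0,"dz":0,"twist":0,"claw":1},{"dx":0,"dy":0,"dz":0,"twist":0,"claw":1},{"dx":0,"dy":0,"dz":0,"twist":0,"claw":1}]}}

```text
clock: 3.25
eef_pos: [449.9, -110.2, 22.7]
ee_rot: [0.0, 0.996, -0.084, 0.001]
wrist_force: [-1.1, -0.9, 7.4]
grip_width: 6.7
grip_force: 58.9
```

Emit:
{"method": "step_arm", "body": {"targets": [{"dx":0,"dy":0.05,"dz":0,"twist":0,"claw":1},{"dx":0,"dy":0.08,"dz":0,"twist":0,"claw":1},{"dx":0,"dy":0.08,"dz":0,"twist":0,"claw":1},{"dx":0,"dy":0.08,"dz":0,"twist":0,"claw":1},{"dx":0,"dy":0.08,"dz":0,"twist":0,"claw":1},{"dx":0,"dy":0.03,"dz":0,"twist":0,"claw":1},{"dx":0,"dy":0,"dz":0,"twist":0,"claw":1}]}}

```text
clock: 3.95
eef_pos: [436.3, -190.4, 22.7]
ee_rot: [0.001, 0.996, -0.085, 0.001]
wrist_force: [0.5, -2.2, 6.1]
grip_width: 6.5
grip_force: 58.9
```

Emit:
{"method": "step_arm", "body": {"targets": [{"dx":0,"dy":0.03,"dz":0,"twist":0,"claw":1},{"dx":0,"dy":0.03,"dz":0,"twist":0,"claw":1},{"dx":0,"dy":0,"dz":0,"twist":0,"claw":1}]}}

```text
clock: 4.25
eef_pos: [434.4, -201.5, 22.7]
ee_rot: [0.001, 0.996, -0.084, 0.001]
wrist_force: [-0.7, -1.8, 6.9]
grip_width: 6.8
grip_force: 59.0
```

Emit:
{"method": "step_arm", "body": {"targets": [{"dx":0,"dy":0,"dz":0,"twist":0,"claw":0.25},{"dx":0,"dy":0,"dz":0,"twist":0,"claw":0.25},{"dx":0,"dy":0,"dz":0,"twist":0,"claw":0.25},{"dx":0,"dy":0,"dz":-0.15,"twist":0,"claw":0.25},{"dx":0,"dy":0,"dz":-0.25,"twist":0,"claw":0.1},{"dx":0,"dy":0,"dz":-0.25,"twist":0,"claw":0.1},{"dx":0,"dy":-0.15,"dz":-0.2,"twist":0,"claw":0.1},{"dx":0,"dy":-0.24,"dz":0,"twist":0,"claw":0.1},{"dx":0,"dy":-0.24,"dz":0,"twist":0,"claw":0.1},{"dx":0,"dy":-0.24,"dz":0,"twist":0,"claw":0.1}]}}

```text
clock: 5.25
eef_pos: [462.5, -27.2, 191.8]
ee_rot: [0.0, 0.996, -0.084, 0.001]
wrist_force: [0.3, 0.7, 0.1]
grip_width: 38.3
grip_force: 0.0
```

Run:
```python
from h import *;from cell import robot
import pickle
st(robot);f=robot.grab_frame("wrist");pickle.dump(f,open("w2.pkl","wb"))
cv2.imwrite("pics/w2.png",f["pixels"][:,:,::-1])
```

```text
t 5.25 tcp [462.5 -27.2 191.8] board [[-83.3  -4.1]] yaw,tilt [-9.68  0.08] F [0.3 0.7 0.1] w 38.3 gf 0.0
```

View pics/w2.png

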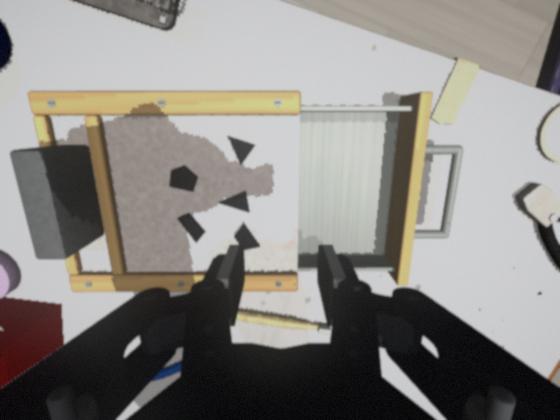

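The tray is open: its floor shows at (300–390, 110–265), with all five chips still on the deck and the block at (55,200). I'll measure the block and refine the board from this view.

Run:
```python
from h import *
import pickle
f=pickle.load(open("w2.pkl","rb"))
f0=pickle.load(open("f0.pkl","rb"))["top"]
for n,p,z in [("deck edge",[(300,115),(298,272)],55),("rail corners",[(300,92),(298,291),(30,93),(72,291)],65),("back rail inner top",[(103,116),(122,272)],65),("back rail outer top",[(87,116),(110,272)],65),("rear wall inner",[(50,116),(78,272)],65),("side inner",[(110,115),(290,115),(130,272),(290,272)],65),("block top",[(12,153),(38,258)],113),("panel",[(428,94),(407,285)],54),("handle",[(457,147),(447,236)],36)]:
    print(n,b(ray(f,p,z)).tolist())
c=f["pixels"][130:275,0:140,::-1];c=cv2.convertScaleAbs(c,alpha=1.8,beta=20);a=cv2.resize(c,None,fx=4,fy=4,interpolation=cv2.INTER_CUBIC)
cv2.imwrite("pics/bl.png",a)
```

```text
deck edge [[-100.9, -80.5], [-101.3, 77.4]]
rail corners [[-100.0, -99.1], [-101.0, 93.8], [130.8, -98.9], [132.8, 93.1]]
back rail inner top [[71.6, -79.9], [77.8, 71.4]]
back rail outer top [[85.5, -80.0], [90.0, 71.4]]
rear wall inner [[117.8, -80.0], [122.4, 71.3]]
side inner [[65.4, -80.7], [-91.6, -80.4], [69.7, 71.4], [-92.5, 71.9]]
block top [[115.9, -53.0], [116.2, 32.3]]
panel [[-214.8, -98.2], [-218.3, 93.7]]
handle [[-258.8, -50.1], [-263.4, 44.8]]
```

View pics/bl.png

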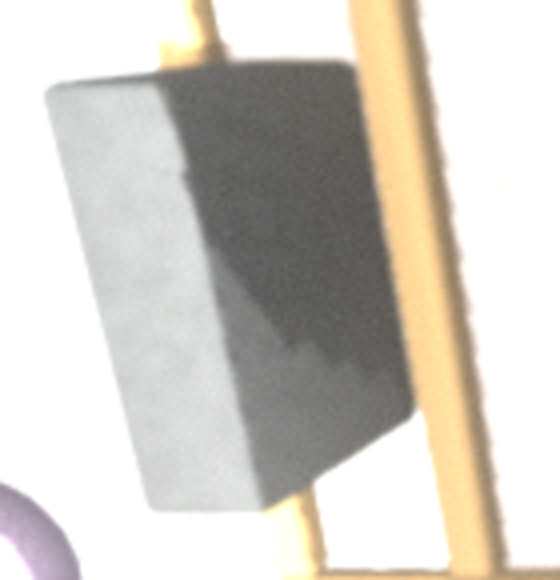

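Emit:
{"method": "step_arm", "body": {"targets": [{"dx":0.02,"dy":-0.236,"dz":0,"twist":0,"claw":-0.05},{"dx":0.02,"dy":-0.236,"dz":0,"twist":0,"claw":-0.05},{"dx":0.02,"dy":-0.236,"dz":0,"twist":0,"claw":-0.05},{"dx":0.01,"dy":-0.236,"dz":0,"twist":0,"claw":-0.05},{"dx":0,"dy":0,"dz":0.2,"twist":0,"claw":-0.05},{"dx":0,"dy":0,"dz":0.1,"twist":0,"claw":-0.05},{"dx":0,"dy":0,"dz":0,"twist":0,"claw":-0.05}]}}

```text
clock: 6.0
eef_pos: [505.5, 154.3, 128.2]
ee_rot: [0.001, 0.997, -0.083, -0.003]
wrist_force: [-0.3, -0.2, -0.1]
grip_width: 44.9
grip_force: 0.0
```

Run:
```python
from h import *;from cell import robot
import pickle
st(robot);f=robot.grab_frame("wrist");pickle.dump(f,open("w3.pkl","wb"))
cv2.imwrite("pics/w3.png",f["pixels"][:,:,::-1])
```

```text
t 6.0 tcp [505.5 154.3 128.2] board [[102.8 -16.2]] yaw,tilt [-9.56  0.41] F [-0.3 -0.2 -0.1] w 44.9 gf 0.0
```

View pics/w3.png

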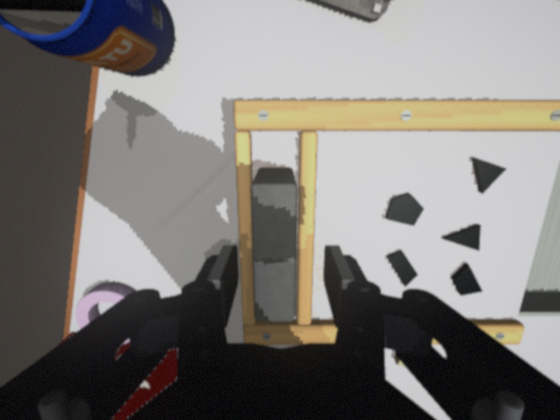

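The fingers at x ≈ 238 and 325 straddle the block, whose top face is at x = 252–297. The block centre is about 4 mm towards board +x, so I'll correct that, go down and grip.

Emit:
{"method": "step_arm", "body": {"targets": [{"dx":0,"dy":-0.019,"dz":0,"twist":0,"claw":-0.05},{"dx":0,"dy":0,"dz":0.12,"twist":0,"claw":-0.05},{"dx":0,"dy":0,"dz":0.12,"twist":0,"claw":-0.05},{"dx":0,"dy":0,"dz":0.03,"twist":0,"claw":-0.05},{"dx":0,"dy":0,"dz":0,"twist":0,"claw":-0.05}]}}

```text
clock: 6.55
eef_pos: [508.9, 158.8, 77.8]
ee_rot: [-0.0, 0.996, -0.084, 0.0]
wrist_force: [-0.1, -0.1, 0.9]
grip_width: 44.9
grip_force: 0.0
```

Emit:
{"method": "step_arm", "body": {"targets": [{"dx":0,"dy":0,"dz":0,"twist":0,"claw":1},{"dx":0,"dy":0,"dz":0,"twist":0,"claw":1},{"dx":0,"dy":0,"dz":0,"twist":0,"claw":1},{"dx":0,"dy":0,"dz":0,"twist":0,"claw":1},{"dx":0,"dy":0,"dz":0,"twist":0,"claw":1}]}}

```text
clock: 7.05
eef_pos: [509.9, 159.0, 79.0]
ee_rot: [-0.0, 0.996, -0.084, 0.002]
wrist_force: [-1.4, -0.7, 6.5]
grip_width: 25.2
grip_force: 60.0
```

Run:
```python
from h import *;from cell import robot
st(robot)
```

```text
t 7.05 tcp [509.9 159.   79. ] board [[108.2 -19.7]] yaw,tilt [-9.65  0.18] F [-1.4 -0.7  6.5] w 25.2 gf 60.0
```

Run:
```python
from h import *
import pickle
f=pickle.load(open("w3.pkl","rb"))
for n,p,z in [("block top",[(253,184),(297,184)],113),("block base far end",[(258,168),(293,168)],113),("rails inner",[(400,131),(400,322)],65),("back rail inner",[(317,135)],65),("edge",[(560,200),(523,290)],55)]:
    print(n,b(ray(f,p,z)).tolist())
a=f["pixels"][:,275];print([int(v) for v in a[150:340:4].mean(1)])
```

```text
block top [[117.9, -54.4], [94.0, -54.4]]
block base far end [[115.0, -63.2], [96.3, -63.1]]
rails inner [[22.1, -80.4], [4.7, 71.8]]
back rail inner [[78.1, -77.8]]
edge [[-109.2, -29.2], [-99.2, 48.5]]
[209, 209, 209, 189, 133, 60, 56, 60, 67, 113, 118, 118, 113, 115, 111, 75, 75, 70, 72, 67, 72, 72, 71, 69, 70, 68, 68, 69, 77, 95, 97, 98, 93, 96, 95, 99, 98, 96, 91, 94, 95, 95, 93, 57, 71, 77, 78, 80]
```

Emit:
{"method": "step_arm", "body": {"targets": [{"dx":0,"dy":0,"dz":-0.05,"twist":0,"claw":1},{"dx":0,"dy":0,"dz":-0.1,"twist":0,"claw":1},{"dx":0,"dy":0,"dz":0,"twist":0,"claw":1}]}}

```text
clock: 7.35
eef_pos: [510.1, 159.6, 109.7]
ee_rot: [-0.001, 0.996, -0.084, 0.002]
wrist_force: [0.5, 0.5, -1.9]
grip_width: 25.3
grip_force: 59.2
```

Emit:
{"method": "step_arm", "body": {"targets": [{"dx":0.06,"dy":0.14,"dz":0,"twist":0,"claw":1},{"dx":0.058,"dy":0.14,"dz":0,"twist":0,"claw":1},{"dx":0,"dy":0,"dz":0.1,"twist":0,"claw":1},{"dx":0,"dy":0,"dz":0.045,"twist":0,"claw":1},{"dx":0,"dy":0,"dz":0,"twist":0,"claw":1},{"dx":0,"dy":0,"dz":0,"twist":0,"claw":1}]}}

```text
clock: 7.95
eef_pos: [524.2, 97.7, 79.2]
ee_rot: [0.001, 0.996, -0.084, 0.002]
wrist_force: [2.8, -4.6, 6.1]
grip_width: 25.2
grip_force: 64.7
```

Run:
```python
from h import *;from cell import robot
import pickle
st(robot);f=robot.grab_frame("wrist");pickle.dump(f,open("w4.pkl","wb"))
cv2.imwrite("pics/w4.png",f["pixels"][:,:,::-1])
```

```text
t 7.95 tcp [524.2  97.7  79.2] board [[ 50.1 -44.1]] yaw,tilt [-9.68  0.22] F [ 2.8 -4.6  6.1] w 25.2 gf 64.7
```

View pics/w4.png

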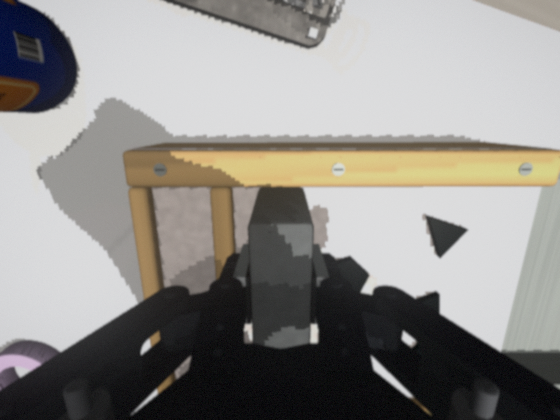

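The block stands on the deck behind the chips. Its far end at (280,187) is close to the side rail, and the force reading is 6 N. I'll ease up 1.4 mm and shift 3 mm away from the rail, then sweep lane A.

Emit:
{"method": "step_arm", "body": {"targets": [{"dx":-0.015,"dy":0,"dz":-0.007,"twist":0,"claw":1},{"dx":0,"dy":0,"dz":0,"twist":0,"claw":1},{"dx":0,"dy":0.05,"dz":0,"twist":0,"claw":1},{"dx":0,"dy":0.07,"dz":0,"twist":0,"claw":1},{"dx":0,"dy":0.07,"dz":0,"twist":0,"claw":1},{"dx":0,"dy":0.07,"dz":0,"twist":0,"claw":1},{"dx":0,"dy":0.07,"dz":0,"twist":0,"claw":1}]}}

```text
clock: 8.7
eef_pos: [508.1, 33.2, 79.6]
ee_rot: [0.0, 0.996, -0.085, -0.0]
wrist_force: [0.2, 0.3, -2.6]
grip_width: 25.2
grip_force: 63.5
```

Run:
```python
from h import *;from cell import robot
st(robot)
```

```text
t 8.7 tcp [508.1  33.2  79.6] board [[-16.1 -39. ]] yaw,tilt [-9.71  0.02] F [ 0.2  0.3 -2.6] w 25.2 gf 63.5
```

Emit:
{"method": "step_arm", "body": {"targets": [{"dx":0,"dy":0.07,"dz":0,"twist":0,"claw":1},{"dx":0,"dy":0.07,"dz":0,"twist":0,"claw":1},{"dx":0,"dy":0.07,"dz":0,"twist":0,"claw":1},{"dx":0,"dy":0.06,"dz":0,"twist":0,"claw":1},{"dx":0,"dy":0.06,"dz":0,"twist":0,"claw":1},{"dx":0,"dy":0.06,"dz":0,"twist":0,"claw":1},{"dx":0,"dy":0.03,"dz":0,"twist":0,"claw":1},{"dx":0,"dy":0,"dz":0,"twist":0,"claw":1},{"dx":0,"dy":0,"dz":0,"twist":0,"claw":1}]}}

```text
clock: 9.6
eef_pos: [494.6, -47.4, 79.8]
ee_rot: [-0.0, 0.996, -0.084, 0.0]
wrist_force: [-0.3, 0.5, -2.0]
grip_width: 25.3
grip_force: 63.5
```

Run:
```python
from h import *;from cell import robot
import pickle
st(robot);f=robot.grab_frame("top");pickle.dump(f,open("t5.pkl","wb"))
w=robot.grab_frame("wrist")["pixels"]
c=cv2.resize(f["pixels"][145:260,175:345],(560,380),interpolation=cv2.INTER_CUBIC)
cv2.imwrite("pics/t5.png",c[:,:,::-1]);cv2.imwrite("pics/w5.png",w[:,:,::-1])
```

```text
t 9.6 tcp [494.6 -47.4  79.8] board [[-97.9 -39.1]] yaw,tilt [-9.62  0.03] F [-0.3  0.5 -2. ] w 25.3 gf 63.5
```

View pics/w5.png

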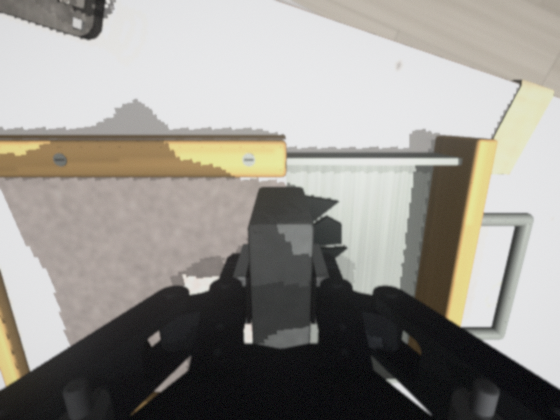

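Three chips show just past the block face at (325–340, 205–250), beyond the edge and so in the tray. I'll lift, go back over the deck and look before lane B.

Emit:
{"method": "step_arm", "body": {"targets": [{"dx":0,"dy":-0.02,"dz":-0.1,"twist":0,"claw":1},{"dx":0,"dy":-0.1,"dz":-0.1,"twist":0,"claw":1},{"dx":-0.07,"dy":-0.2,"dz":0,"twist":0,"claw":1},{"dx":-0.07,"dy":-0.2,"dz":0,"twist":0,"claw":1},{"dx":-0.07,"dy":-0.2,"dz":0,"twist":0,"claw":1},{"dx":-0.058,"dy":-0.02,"dz":0,"twist":0,"claw":1},{"dx":0,"dy":0,"dz":0,"twist":0,"claw":1}]}}

```text
clock: 10.4
eef_pos: [464.6, 109.2, 119.6]
ee_rot: [0.0, 0.997, -0.081, -0.001]
wrist_force: [1.1, 0.2, -2.3]
grip_width: 25.2
grip_force: 63.5
```

Run:
```python
from h import *;from cell import robot
import pickle
st(robot);f=robot.grab_frame("wrist");pickle.dump(f,open("w6.pkl","wb"));t=robot.grab_frame("top")
w=f["pixels"]
c=cv2.resize(t["pixels"][150:255,185:345],(640,420),interpolation=cv2.INTER_CUBIC)
cv2.imwrite("pics/w6.png",cv2.resize(np.vstack([w[:300],cv2.resize(c,(560,368))]),(480,573))[:,:,::-1])
```

```text
t 10.4 tcp [464.6 109.2 119.6] board [[51.6 16.6]] yaw,tilt [-9.31  0.07] F [ 1.1  0.2 -2.3] w 25.2 gf 63.5
```

View pics/w6.png

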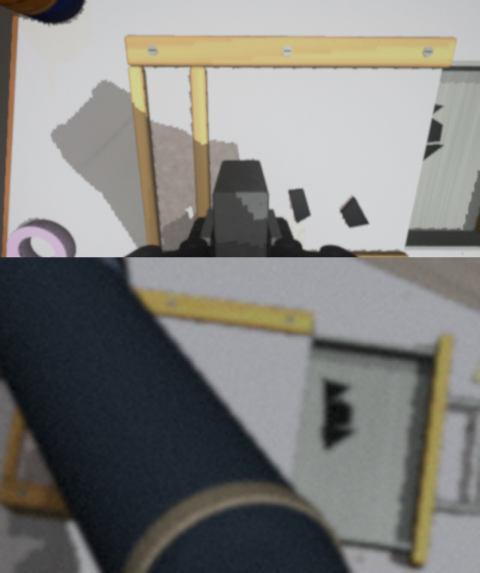

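Three chips lie in the tray (bottom panel, around (337,412)) and two remain on the deck at (300,205) and (353,212). I'll sweep lane B now, shifted 7 mm away from the near rail.

Emit:
{"method": "step_arm", "body": {"targets": [{"dx":0.036,"dy":0,"dz":0.1,"twist":0,"claw":1},{"dx":0,"dy":0,"dz":0.09,"twist":0,"claw":1},{"dx":0,"dy":0,"dz":0.008,"twist":0,"claw":1},{"dx":0,"dy":0,"dz":0,"twist":0,"claw":1}]}}

```text
clock: 10.9
eef_pos: [473.8, 104.6, 80.0]
ee_rot: [0.0, 0.996, -0.085, -0.0]
wrist_force: [0.8, 0.3, -2.7]
grip_width: 25.2
grip_force: 63.6
```

Run:
```python
from h import *;from cell import robot
st(robot)
```

```text
t 10.9 tcp [473.8 104.6  80. ] board [[48.5  6.8]] yaw,tilt [-9.77  0.05] F [ 0.8  0.3 -2.7] w 25.2 gf 63.6
```

Emit:
{"method": "step_arm", "body": {"targets": [{"dx":0,"dy":0.05,"dz":0,"twist":0,"claw":1},{"dx":0,"dy":0.07,"dz":0,"twist":0,"claw":1},{"dx":0,"dy":0.07,"dz":0,"twist":0,"claw":1},{"dx":0,"dy":0.07,"dz":0,"twist":0,"claw":1},{"dx":0,"dy":0.07,"dz":0,"twist":0,"claw":1},{"dx":0,"dy":0.07,"dz":0,"twist":0,"claw":1},{"dx":0,"dy":0.07,"dz":0,"twist":0,"claw":1},{"dx":0,"dy":0.07,"dz":0,"twist":0,"claw":1}]}}

```text
clock: 11.7
eef_pos: [455.0, -2.4, 80.3]
ee_rot: [0.0, 0.996, -0.085, 0.0]
wrist_force: [-0.2, 0.4, -2.0]
grip_width: 25.4
grip_force: 63.5
```

Emit:
{"method": "step_arm", "body": {"targets": [{"dx":0,"dy":0.06,"dz":0,"twist":0,"claw":1},{"dx":0,"dy":0.06,"dz":0,"twist":0,"claw":1},{"dx":0,"dy":0.05,"dz":0,"twist":0,"claw":1},{"dx":0,"dy":0.02,"dz":0,"twist":0,"claw":1},{"dx":0,"dy":0,"dz":0,"twist":0,"claw":1},{"dx":0,"dy":0,"dz":0,"twist":0,"claw":1}]}}

```text
clock: 12.3
eef_pos: [449.2, -37.6, 80.2]
ee_rot: [-0.0, 0.996, -0.084, 0.0]
wrist_force: [0.9, 0.1, -2.7]
grip_width: 25.4
grip_force: 63.5
```

Run:
```python
from h import *;from cell import robot
st(robot)
```

```text
t 12.3 tcp [449.2 -37.6  80.2] board [[-95.8   7.3]] yaw,tilt [-9.61  0.03] F [ 0.9  0.1 -2.7] w 25.4 gf 63.5
```

I've used all ten picture views, so from here I'll check by masks and numbers. Next I lift and carry the block back above the groove.

Emit:
{"method": "step_arm", "body": {"targets": [{"dx":0,"dy":-0.02,"dz":-0.1,"twist":0,"claw":1},{"dx":0.027,"dy":-0.1,"dz":-0.1,"twist":0,"claw":1},{"dx":0.027,"dy":-0.2,"dz":0,"twist":0,"claw":1},{"dx":0.027,"dy":-0.2,"dz":0,"twist":0,"claw":1},{"dx":0.027,"dy":-0.2,"dz":0,"twist":0,"claw":1},{"dx":0.027,"dy":-0.2,"dz":0,"twist":0,"claw":1},{"dx":0,"dy":-0.097,"dz":0,"twist":0,"claw":1},{"dx":0,"dy":0,"dz":0,"twist":0,"claw":1},{"dx":0,"dy":0,"dz":0,"twist":0,"claw":1}]}}

```text
clock: 13.2
eef_pos: [509.1, 158.4, 119.7]
ee_rot: [0.0, 0.997, -0.083, -0.0]
wrist_force: [0.3, -1.0, -2.3]
grip_width: 25.1
grip_force: 63.6
```

Run:
```python
from h import *;from cell import robot
import pickle
st(robot);f=robot.grab_frame("wrist");t=robot.grab_frame("top");s=robot.grab_frame("scene");pickle.dump((f,t,s),open("w7.pkl","wb"))
def board(f,x0,x1,y0,y1,z,n=3): # rectified view in board frame
    g=[O+x*ex+y*ey for x,y in((x0,y0),(x1,y0),(x1,y1),(x0,y1))]
    uv=proj(f,[[*p,z] for p in g]).astype(np.float32)
    W,H=int((x1-x0)*n),int((y1-y0)*n)
    M=cv2.getPerspectiveTransform(uv,np.float32([[0,0],[W,0],[W,H],[0,H]]))
    return cv2.warpPerspective(f["pixels"],M,(W,H)),M
for nm,F,(x0,x1,y0,y1),z in [("wrist deck",f,(-98,70,-75,68),57),("top deck",t,(-98,70,-75,68),57),("top tray",t,(-205,-105,-80,75),11),("wrist tray",f,(-205,-105,-80,75),11)]:
    im,_=board(F,x0,x1,y0,y1,z,2);g=im.max(2)
    m=cv2.morphologyEx((g<65).astype(np.uint8),cv2.MORPH_OPEN,np.ones((5,5)))
    n,l,stt,c=cv2.connectedComponentsWithStats(m)
    print(nm,[(int(a[4])/4,(np.array(q)/2+[x0,y0]).round().tolist(),(a[2:4]//2).tolist()) for a,q in zip(stt[1:],c[1:])])
    print((np.array([[np.median(g[r:r+30,k:k+30]) for k in range(0,g.shape[1],30)] for r in range(0,g.shape[0],30)])).astype(int).tolist())
```

```text
t 13.2 tcp [509.1 158.4 119.7] board [[107.5 -19.1]] yaw,tilt [-9.52  0.07] F [ 0.3 -1.  -2.3] w 25.1 gf 63.6
wrist deck [(441.5, [-93.0, -56.0], [15, 53]), (2605.5, [32.0, 52.0], [99, 58])]
[[0, 203, 205, 206, 207, 207, 208, 209, 209, 209, 209, 209], [0, 204, 206, 207, 208, 209, 209, 210, 210, 210, 210, 209], [203, 205, 206, 208, 209, 209, 210, 211, 211, 211, 210, 210], [204, 205, 207, 208, 209, 210, 210, 211, 211, 211, 210, 209], [204, 206, 207, 208, 209, 210, 210, 211, 211, 210, 209, 208], [204, 206, 207, 208, 209, 209, 210, 210, 210, 209, 208, 176], [204, 205, 206, 208, 208, 209, 209, 209, 209, 208, 196, 38], [204, 205, 206, 207, 208, 208, 208, 109, 48, 201, 35, 32], [203, 205, 206, 206, 207, 207, 29, 30, 31, 29, 26, 24], [203, 204, 205, 206, 199, 23, 24, 26, 32, 25, 22, 22]]
top deck [(3311.0, [40.0, -46.0], [86, 75]), (11778.75, [-13.0, 29.0], [168, 91])]
[[168, 170, 169, 170, 170, 169, 169, 140, 41, 43, 46, 48], [169, 170, 170, 170, 170, 170, 91, 41, 44, 46, 49, 50], [170, 170, 170, 170, 162, 82, 56, 49, 48, 50, 50, 51], [169, 170, 169, 112, 75, 64, 94, 102, 99, 60, 50, 49], [
[... 665 characters left out ...]
, 140, 140, 141, 140, 135, 140], [76, 140, 140, 141, 121, 40, 139], [77, 142, 141, 141, 43, 36, 143], [77, 143, 141, 140, 50, 38, 143], [80, 145, 144, 143, 135, 98, 144], [81, 148, 146, 144, 145, 136, 143], [80, 135, 79, 126, 145, 47, 86], [55, 48, 41, 36, 53, 55, 38], [58, 54, 49, 42, 25, 19, 41], [61, 57, 54, 29, 19, 21, 31]]
wrist tray [(9514.25, [-173.0, -11.0], [81, 155])]
[[0, 0, 0, 0, 0, 195, 203], [0, 0, 0, 0, 0, 203, 204], [0, 0, 0, 0, 0, 204, 205], [0, 0, 0, 0, 0, 204, 206], [0, 0, 0, 0, 203, 205, 206], [0, 0, 0, 0, 204, 205, 206], [0, 0, 0, 0, 204, 205, 206], [0, 0, 0, 120, 204, 205, 206], [0, 0, 0, 165, 204, 205, 206], [0, 0, 0, 164, 204, 205, 205], [0, 0, 0, 163, 203, 205, 205]]
```

The visible deck is clear. Lowering the block into the groove.

Emit:
{"method": "step_arm", "body": {"targets": [{"dx":0,"dy":0,"dz":0.1,"twist":0,"claw":1},{"dx":0,"dy":0,"dz":0.06,"twist":0,"claw":1},{"dx":0,"dy":0,"dz":0.03,"twist":0,"claw":1},{"dx":0,"dy":0,"dz":0.01,"twist":0,"claw":1},{"dx":0,"dy":0,"dz":0,"twist":0,"claw":1},{"dx":0,"dy":0,"dz":0,"twist":0,"claw":1}]}}

```text
clock: 13.95
eef_pos: [510.1, 158.1, 80.6]
ee_rot: [-0.0, 0.996, -0.084, 0.0]
wrist_force: [0.8, -0.1, -2.4]
grip_width: 25.4
grip_force: 63.6
```

Run:
```python
from h import *;from cell import robot
st(robot)
```

```text
t 13.95 tcp [510.1 158.1  80.6] board [[107.3 -20.1]] yaw,tilt [-9.64  0.05] F [ 0.8 -0.1 -2.4] w 25.4 gf 63.6
```

Emit:
{"method": "step_arm", "body": {"targets": [{"dx":0,"dy":0,"dz":0.005,"twist":0,"claw":1},{"dx":0,"dy":0,"dz":0.003,"twist":0,"claw":1},{"dx":0,"dy":0,"dz":0,"twist":0,"claw":1},{"dx":0,"dy":0,"dz":0,"twist":0,"claw":1}]}}

```text
clock: 14.35
eef_pos: [510.2, 158.1, 79.1]
ee_rot: [-0.0, 0.996, -0.084, 0.001]
wrist_force: [0.3, -0.7, 2.8]
grip_width: 25.4
grip_force: 64.0
```

The block is seated with light contact. Release, rise, and back off towards the tray.

Emit:
{"method": "step_arm", "body": {"targets": [{"dx":0,"dy":0,"dz":0,"twist":0,"claw":0.2},{"dx":0,"dy":0,"dz":0,"twist":0,"claw":-0.05},{"dx":0,"dy":0,"dz":0,"twist":0,"claw":-0.05},{"dx":0,"dy":0,"dz":0,"twist":0,"claw":-0.05},{"dx":0,"dy":0,"dz":-0.1,"twist":0,"claw":-0.05},{"dx":0,"dy":0,"dz":-0.2,"twist":0,"claw":-0.05},{"dx":0,"dy":0,"dz":-0.25,"twist":0,"claw":-0.05},{"dx":0,"dy":0.15,"dz":-0.15,"twist":0,"claw":0.25},{"dx":0,"dy":0.24,"dz":0,"twist":0,"claw":0.25},{"dx":0,"dy":0.24,"dz":0,"twist":0,"claw":0.25}]}}

```text
clock: 15.35
eef_pos: [488.9, 33.1, 219.9]
ee_rot: [-0.0, 0.997, -0.083, 0.002]
wrist_force: [0.7, -1.2, -1.2]
grip_width: 31.9
grip_force: 0.0
```

Emit:
{"method": "step_arm", "body": {"targets": [{"dx":0,"dy":0.24,"dz":0,"twist":0,"claw":0.25},{"dx":0,"dy":0.24,"dz":0,"twist":0,"claw":0.25},{"dx":0,"dy":0.24,"dz":0,"twist":0,"claw":0.25},{"dx":0,"dy":0.24,"dz":0,"twist":0,"claw":0.25},{"dx":0,"dy":0.24,"dz":0,"twist":0,"claw":0.25},{"dx":0,"dy":0,"dz":0,"twist":0,"claw":0.25},{"dx":0,"dy":0,"dz":0,"twist":0,"claw":0.25}]}}

```text
clock: 16.05
eef_pos: [448.0, -203.8, 218.3]
ee_rot: [-0.0, 0.996, -0.085, -0.0]
wrist_force: [0.2, 1.5, -0.4]
grip_width: 32.1
grip_force: 0.0
```

```bash
cat > chk.py <<'E'
from h import *;from cell import robot
import pickle
def rect(f,x0,x1,y0,y1,z,n=2):
    uv=proj(f,[[*(O+x*ex+y*ey),z] for x,y in((x0,y0),(x1,y0),(x1,y1),(x0,y1))]).astype(np.float32)
    W,H=int((x1-x0)*n),int((y1-y0)*n)
    return cv2.warpPerspective(f["pixels"],cv2.getPerspectiveTransform(uv,np.float32([[0,0],[W,0],[W,H],[0,H]])),(W,H))
def dark(nm,F,x0,x1,y0,y1,z,th=65):
    g=rect(F,x0,x1,y0,y1,z).max(2)
    m=cv2.morphologyEx((g<th).astype(np.uint8),cv2.MORPH_OPEN,np.ones((5,5)))
    n,l,s,c=cv2.connectedComponentsWithStats(m)
    print(nm,[(int(a[4])/4,(np.array(q)/2+[x0,y0]).round().tolist(),(a[2:4]//2).tolist()) for a,q in zip(s[1:],c[1:]) if a[4]>60])
E
python3 - <<'E'
from chk import *
st(robot);f=robot.grab_frame("wrist");t=robot.grab_frame("top");pickle.dump((f,t),open("w8.pkl","wb"))
for nm,F in(("wrist",f),("top",t)):
    dark(nm+" deck",F,-98,72,-75,68,57);dark(nm+" tray",F,-205,-103,-78,74,11);dark(nm+" block",F,85,130,-78,70,113,130)
E
```

```text
t 16.05 tcp [ 448.  -203.8  218.3] board [[-259.8  -19.2]] yaw,tilt [-9.81  0.03] F [ 0.2  1.5 -0.4] w 32.1 gf 0.0
wrist deck [(4298.75, [55.0, -19.0], [49, 143])]
wrist tray [(277.25, [-124.0, -49.0], [22, 20]), (762.0, [-131.0, -22.0], [27, 43]), (296.0, [-121.0, 30.0], [18, 26]), (285.25, [-126.0, 61.0], [24, 16])]
wrist block [(6660.0, [107.0, -4.0], [45, 148])]
top deck []
top tray [(269.75, [-202.0, -53.0], [11, 72]), (637.25, [-135.0, -73.0], [66, 12]), (1667.5, [-129.0, -27.0], [37, 65]), (341.75, [-202.0, 48.0], [10, 78]), (321.5, [-118.0, 33.0], [20, 25]), (267.0, [-125.0, 65.0], [22, 16])]
top block [(4358.75, [107.0, -3.0], [44, 117]), (117.25, [101.0, -62.0], [30, 5]), (35.25, [125.0, 60.0], [4, 10])]
```

Top view: the deck is empty, and the tray holds five pieces (three singles plus one double-sized blob). I'll compare the block with its initial picture and re-measure the handle.

Run:
```python
from chk import *
f,t=pickle.load(open("w8.pkl","rb"));t0=pickle.load(open("f0.pkl","rb"))["top"]
for F in (t0,t):
    im=F["pixels"][160:220,180:225];h=cv2.cvtColor(im,cv2.COLOR_RGB2HSV)
    m=((h[...,1]<60)&(h[...,2]<120)).astype(np.uint8)
    k=max(cv2.findContours(m,0,1)[0],key=cv2.contourArea);print(cv2.minAreaRect(k),cv2.contourArea(k))
    print("bright",[np.round(rect(F,95,118,y,y+15,113).mean(),0) for y in range(-60,50,15)])
g=rect(f,-290,-205,-55,45,36).max(2)
print("handle profile (x from -290, 4mm)",[int(v) for v in np.median(g[60:140],0)[::8]])
g=rect(f,-290,-200,-90,85,54).max(2)
print("panel profile z54",[int(v) for v in np.median(g,0)[::8]])
```

```text
((20.74150848388672, 32.045284271240234), (16.217391967773438, 56.57658386230469), 10.619654655456543) 607.0
bright [np.float64(93.0), np.float64(54.0), np.float64(54.0), np.float64(55.0), np.float64(55.0), np.float64(55.0), np.float64(43.0), np.float64(100.0)]
((19.671897888183594, 25.706132888793945), (19.035816192626953, 45.17229461669922), 10.885526657104492) 621.5
bright [np.float64(107.0), np.float64(67.0), np.float64(68.0), np.float64(68.0), np.float64(69.0), np.float64(69.0), np.float64(52.0), np.float64(130.0)]
handle profile (x from -290, 4mm) [216, 215, 215, 215, 215, 215, 212, 171, 158, 172, 150, 171, 214, 214, 213, 213, 212, 127, 135, 210, 210, 176]
panel profile z54 [215, 215, 215, 214, 214, 214, 213, 172, 163, 188, 164, 194, 212, 212, 212, 211, 190, 103, 201, 208, 192, 115, 152]
```

The block matches its initial pose. I'll regrip the handle with the same straddle as before.

Emit:
{"method": "step_arm", "body": {"targets": [{"dx":-0.085,"dy":0,"dz":0.1,"twist":0,"claw":0.25},{"dx":0,"dy":0,"dz":0.22,"twist":0,"claw":0.25},{"dx":0,"dy":0,"dz":0.22,"twist":0,"claw":0.25},{"dx":0,"dy":0,"dz":0.2,"twist":0,"claw":0.25},{"dx":0,"dy":0,"dz":0.15,"twist":0,"claw":0.25},{"dx":0,"dy":0,"dz":0.09,"twist":0,"claw":0.25},{"dx":0,"dy":0,"dz":0,"twist":0,"claw":0.25}]}}

```text
clock: 16.85
eef_pos: [430.6, -197.5, 20.5]
ee_rot: [-0.001, 0.997, -0.082, -0.002]
wrist_force: [-1.1, -0.0, -0.7]
grip_width: 32.0
grip_force: 0.0
```

Emit:
{"method": "step_arm", "body": {"targets": [{"dx":0,"dy":0,"dz":0,"twist":0,"claw":1},{"dx":0,"dy":0,"dz":0,"twist":0,"claw":1},{"dx":0,"dy":0,"dz":0,"twist":0,"claw":1},{"dx":0,"dy":0,"dz":0,"twist":0,"claw":1},{"dx":0,"dy":0,"dz":0,"twist":0,"claw":1}]}}

```text
clock: 17.35
eef_pos: [432.7, -200.1, 23.6]
ee_rot: [0.0, 0.996, -0.084, 0.001]
wrist_force: [-0.7, 2.4, 5.9]
grip_width: 6.6
grip_force: 59.3
```

Emit:
{"method": "step_arm", "body": {"targets": [{"dx":0,"dy":-0.03,"dz":0,"twist":0,"claw":1},{"dx":0,"dy":-0.05,"dz":0,"twist":0,"claw":1},{"dx":0,"dy":-0.06,"dz":0,"twist":0,"claw":1},{"dx":0,"dy":-0.06,"dz":0,"twist":0,"claw":1},{"dx":0,"dy":-0.06,"dz":0,"twist":0,"claw":1},{"dx":0,"dy":-0.06,"dz":0,"twist":0,"claw":1},{"dx":0,"dy":-0.06,"dz":0,"twist":0,"claw":1},{"dx":0,"dy":-0.06,"dz":0,"twist":0,"claw":1},{"dx":0,"dy":-0.03,"dz":0,"twist":0,"claw":1},{"dx":0,"dy":0,"dz":0,"twist":0,"claw":1}]}}

```text
clock: 18.35
eef_pos: [448.5, -106.8, 23.6]
ee_rot: [0.0, 0.997, -0.083, 0.001]
wrist_force: [-1.2, 1.2, 7.0]
grip_width: 6.6
grip_force: 59.5
```

Emit:
{"method": "step_arm", "body": {"targets": [{"dx":0,"dy":-0.02,"dz":0,"twist":0,"claw":1},{"dx":0,"dy":-0.02,"dz":0,"twist":0,"claw":1},{"dx":0,"dy":0,"dz":0,"twist":0,"claw":1}]}}

```text
clock: 18.65
eef_pos: [449.7, -99.8, 23.6]
ee_rot: [0.0, 0.996, -0.084, 0.001]
wrist_force: [-1.4, 0.6, 7.7]
grip_width: 6.7
grip_force: 59.5
```

Emit:
{"method": "step_arm", "body": {"targets": [{"dx":0,"dy":-0.015,"dz":0,"twist":0,"claw":1},{"dx":0,"dy":-0.01,"dz":0,"twist":0,"claw":1},{"dx":0,"dy":0,"dz":0,"twist":0,"claw":1}]}}

```text
clock: 18.95
eef_pos: [450.4, -95.3, 23.6]
ee_rot: [0.001, 0.996, -0.084, 0.001]
wrist_force: [-2.3, -0.9, 8.0]
grip_width: 6.3
grip_force: 59.5
```

Emit:
{"method": "step_arm", "body": {"targets": [{"dx":0,"dy":-0.015,"dz":0,"twist":0,"claw":1},{"dx":0,"dy":0,"dz":0,"twist":0,"claw":1},{"dx":0,"dy":0,"dz":0,"twist":0,"claw":1}]}}

```text
clock: 19.25
eef_pos: [450.4, -95.3, 23.6]
ee_rot: [0.002, 0.996, -0.085, 0.001]
wrist_force: [-1.0, -6.5, 6.6]
grip_width: 6.5
grip_force: 59.6
```

Emit:
{"method": "step_arm", "body": {"targets": [{"dx":0,"dy":-0.01,"dz":0,"twist":0,"claw":1},{"dx":0,"dy":0,"dz":0,"twist":0,"claw":1},{"dx":0,"dy":0,"dz":0,"twist":0,"claw":1}]}}

```text
clock: 19.55
eef_pos: [450.4, -95.2, 23.6]
ee_rot: [0.003, 0.996, -0.086, 0.0]
wrist_force: [-1.9, -11.5, 8.2]
grip_width: 6.6
grip_force: 59.6
```

The handle stopped at board x ≈ -152, which puts the panel against the board's front, with force rising to 11 N. The tray is home, so release and retreat.

Emit:
{"method": "step_arm", "body": {"targets": [{"dx":0,"dy":0.008,"dz":0,"twist":0,"claw":1},{"dx":0,"dy":0.01,"dz":0,"twist":0,"claw":0.3},{"dx":0,"dy":0,"dz":0,"twist":0,"claw":0.25},{"dx":0,"dy":0,"dz":0,"twist":0,"claw":0.25},{"dx":0,"dy":0,"dz":-0.1,"twist":0,"claw":0.25},{"dx":0,"dy":0,"dz":-0.24,"twist":0,"claw":0.25},{"dx":0,"dy":0,"dz":-0.24,"twist":0,"claw":0.25},{"dx":0,"dy":0.12,"dz":-0.2,"twist":0,"claw":0.25},{"dx":0,"dy":0.2,"dz":-0.1,"twist":0,"claw":0.25},{"dx":0,"dy":0.2,"dz":0,"twist":0,"claw":0.25}]}}

```text
clock: 20.55
eef_pos: [434.5, -196.6, 202.2]
ee_rot: [0.001, 0.997, -0.083, 0.004]
wrist_force: [0.9, 0.1, 0.2]
grip_width: 32.3
grip_force: 0.0
```

Emit:
{"method": "step_arm", "body": {"targets": [{"dx":0,"dy":0.24,"dz":0,"twist":0,"claw":0.25},{"dx":0,"dy":0.24,"dz":0,"twist":0,"claw":0.25},{"dx":0,"dy":0.1,"dz":0,"twist":0,"claw":0.25},{"dx":0,"dy":0,"dz":0,"twist":0,"claw":0.25},{"dx":0,"dy":0,"dz":0,"twist":0,"claw":0.25}]}}

```text
clock: 21.05
eef_pos: [413.1, -309.0, 198.1]
ee_rot: [-0.001, 0.996, -0.084, -0.0]
wrist_force: [0.5, 0.7, -1.1]
grip_width: 32.0
grip_force: 0.0
```

Run:
```python
from chk import *
st(robot);t=robot.grab_frame("top");t0=pickle.load(open("f0.pkl","rb"))["top"]
dark("top deck",t,-98,72,-75,68,57)
for n,F in(("before",t0),("now",t)):
    print(n,"handle",[int(v) for v in np.median(rect(F,-180,-105,-30,30,36).max(2),0)[::6]])
    h=cv2.cvtColor(rect(F,-140,-85,-70,70,54),cv2.COLOR_RGB2HSV);s=np.median(h[...,1],0);print(n,"panel sat (x from -140, 2.5mm)",[int(v) for v in s[::5]])
    print("block",[int(rect(F,95,118,y,y+15,113).mean()) for y in range(-60,50,15)])
d=cv2.absdiff(cv2.GaussianBlur(t["pixels"],(3,3),0),cv2.GaussianBlur(t0["pixels"],(3,3),0)).max(2)
m=(d>50).astype(np.uint8);n,l,s,c=cv2.connectedComponentsWithStats(m);print([(x[:5].tolist()) for x in s[1:] if x[4]>15])
```

```text
t 21.05 tcp [ 413.1 -309.   198.1] board [[-369.4   -2.3]] yaw,tilt [-9.6   0.08] F [ 0.5  0.7 -1.1] w 32.0 gf 0.0
top deck []
before handle [132, 132, 129, 118, 102, 94, 90, 96, 90, 84, 96, 117, 129, 132, 132, 132, 132, 126, 122, 123, 126, 120, 96, 66, 57]
before panel sat (x from -140, 2.5mm) [10, 10, 10, 10, 8, 11, 56, 102, 121, 126, 120, 89, 34, 13, 9, 7, 8, 11, 12, 12, 12, 12]
block [93, 54, 54, 54, 55, 55, 42, 100]
now handle [89, 89, 89, 88, 88, 89, 89, 82, 68, 58, 56, 62, 74, 85, 90, 109, 135, 142, 146, 146, 146, 144, 132, 130, 136]
now panel sat (x from -140, 2.5mm) [6, 6, 6, 8, 8, 9, 8, 9, 10, 9, 6, 37, 90, 118, 122, 107, 58, 11, 7, 10, 10, 10]
block [96, 59, 60, 61, 61, 62, 46, 117]
[[388, 137, 90, 129, 3759], [459, 137, 24, 15, 163], [281, 171, 18, 67, 474], [262, 180, 9, 10, 57], [492, 181, 6, 9, 36], [236, 187, 12, 11, 88], [254, 200, 11, 8, 61], [236, 206, 9, 12, 71], [301, 206, 4, 8, 21], [257, 213, 9, 11, 71], [300, 216, 3, 9, 22], [288, 231, 15, 6, 63], [266, 247, 18, 9, 114], [446, 257, 10, 10, 38], [333, 259, 152, 153, 9536], [252, 264, 158, 89, 5882], [454, 271, 8, 9, 54], [463, 273, 14, 17, 92], [439, 276, 15, 12, 88], [247, 291, 10, 7, 32], [237, 294, 11, 6, 21], [471, 388, 89, 32, 2387], [224, 405, 5, 12, 48], [315, 404, 13, 6, 52], [440, 409, 21, 11, 138]]
```

The panel is flush with the deck edge, the deck is empty, the block is back where it stood, and all five chips were counted in the tray before it was closed. Handing in.

```bash
python3 -c "
from cell import robot
print(robot.hand_in())"
```

```text
the job is handed in; nothing more can be done
None
```

I handed the job in at about 21 s. All five offcuts were counted in the tray before I pushed it fully home, the deck is clear, and the block is back in the groove on its long edge; the last checks were by image masks, as I had used all ten picture views.

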